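# Lock the dust extractor's filter cover with a flat driver

### The arm

A 6-joint arm with a two-finger parallel gripper is mounted at the origin on the work surface. World frame = base frame: x ahead of the robot, y to its left, z up, the work surface at z = 0. Lengths are in m, angles in degrees, forces in N, time in s.
With the tool pointing down it reaches from about 0.4 to 0.925 m from the base axis. Payload 12.5 kg.
Tool frame: the origin (TCP) lies midway between the tips of the shut fingers; the grasp point (between the pads) lies 19 mm behind it; z points along the fingers, y is the line along which they close (so a half turn about z gives the same grasp; the last joint's range is limited). The gripper opens to 95 mm and grips with 3 to 60 N. Pads are 20 mm wide; open, the fingers measure 119 mm over their backs; the gripper's body (75 mm by 180 mm) begins 59 mm behind the grasp point.
Start: joints at [-6.05, 28.126, 89.318, -0, 62.55, -6.05], TCP at [0.625, 0, 0.215] pointing down, gripper open.
Joint ranges: [-177.58, 177.58], [-47.91, 125.51], [2.72, 160], [-65.01, 245.01], [3.68, 167.84], [-153.87, 153.87]. Speed limits (degrees/s): [127.2, 127.2, 159.86, 180, 180, 180].

### API

Orientations are given as [roll, pitch, yaw] about the fixed x, y, z axes, in that order (R = Rz(yaw) Ry(pitch) Rx(roll)).
In Python, from workcell import telemetry, cams, job gives the robot as it stands. The module is installed in compiled form; this text tells all that it offers.
- The arm moves only by the shell command python3 -m inch 'ROWS' [FORCE]. ROWS is a JSON object of lists of equal length, an entry for each row: "fingers": the closure in counts, from 0 (fully open) to 255 (shut); "delta_pos": the shift along the tool's x, y, z in m, a list of three; "angular": the turn, a rotation vector about the tool's x, y, z in rad, a list of three. A call has 1 to 8 rows; each row shifts and turns the commanded pose from where the row before left it, along the tool's axes as they then stand; what a row does not reach is not made up. A row lasts 1/12 s, in which the tool goes at most 41.7 mm and 7.16 degrees, less where a joint would pass 70% of its speed; a pose out of reach is approached as far as the arm can. A call is refused whole if a number of a shift passes 0.0417 or a number of a turn 0.125, either way. A call with a gripper value outside its range is refused whole. The fingers move at their own pace and stop on an object; FORCE is the grip in N (left out, the last holds). Time passes only in rows, so rows that do not move let the fingers close. It gives the time, the measured TCP pose, the force, the opening and the grip force at its end, in the units of the state.
- telemetry.sense(): the state, without advancing time (a new reading comes with each control period).
- cams.capture(name): name is "scene" or "side" or "wrist"; returns (picture, depth): 384x512x3 uint8, red, green, blue; 384x512 float32, m along the optical axis (not along the pixel's ray), 0 where there is no reading.
- cams.camera_params(name): a dict with "vfov" (degrees; the focal length in pixels is half the picture's height over the tangent of half this angle, whatever the lens; pixels are square), "cx", "cy" (the principal point, pixels), "xyz" and "attitude" of the camera in the world. Camera axes: x right, y down, z forward; pixel columns grow to the right and rows downward; lengths in m; the calibration is good to about 2 mm. A picture is of the moment at which its call begins: read the wrist's pose just before it. camera_params takes no time and is no camera call; for the wrist camera it gives the pose at the moment of the call.
- job.close_job(): hands the job in; it is judged then, once.
The state is a dict: "time_s": time; "joint_positions": joint angles; "joint_velocities": joint speeds; "effort": joint torques, N m; "position": TCP position; "orientation": TCP orientation; "force": force on the tool from outside, world axes, zero at the start; "moment": the same for the moment, N m; "grip_width": opening from 0.0 (shut) to 1.0 (fully open); "gripper_force": force on a finger pad.
Only numpy, scipy, OpenCV 4.12 (cv2) and the standard library are available. Lean on these libraries where they do the work, as an engineer would, in place of code of your own. Each camera call takes 0.05 s, during which the arm holds its last target. There are 200 camera calls.

### The job

The filter cover of the bench dust extractor is on, but one of its two slotted quarter-turn screws still stands up open: take the flat screwdriver from the tool stand, seat its blade in that slot, push the screw down against its spring until you feel it bottom, firmly but without forcing it, and keep it pushed down while you turn it clockwise until it locks. Use only the driver on the screw, and do not let the blade come out of the slot part way round. Then stand the driver back upright in its stand, let go, and leave the other tools undisturbed.

Things in the scene. Friction and masses are not known exactly. Their poses are not given: they have to be found in the camera images.
- driver: flat screwdriver, 140 mm long, 120 g, upright in one hole of the stand, its collar (23 across, 65 above the edge) on the stand's top; hole and turn vary. Origin: middle of the blade's lower edge; z up the shaft, x along the blade's width, y across its thickness. Blade 10 wide, 2 thick over its last 7 mm, then 2.4 thick; shaft 7 in diameter
- driver_grip (a point): point to grip on the driver's axis, 104 mm above the blade's edge, axes as the driver's. Black six-sided handle from 70 to 138 mm above the edge, 24 across flats; one pair of flats is square to y, the others at 60 and 120 degrees to it. Squeeze hard (40 to 60 N)
- slot (a point): middle of the slot's floor in the open screw of the extractor's cover (the right-hand, higher one seen from the robot); x along the slot, z up. Steel head 22 mm across, slot 3.2 wide, 3.5 deep, open at both ends, so the head's top is 3.5 above this point. Open, this point stands 11 above the cover; it sinks and turns with the screw
- screw_seat (a point): where the open screw's axis meets the cover's upper face. Its spring pushes up with 4 N, and 0.8 N more per mm down. Its hidden cross pin must be pushed 2.5 to 7.5 mm down to pass its ledges (differs each time) and bottoms hard 2 mm below that; a push of 13 to 15 N always bottoms it. Keep the blade's forces on it, side forces counted in, below 30 N. Axes as the extractor's
- cover_screw (a joint): turn of that screw, rad: about 0 open (slot about along the extractor's x), growing clockwise seen from above, hard stop at 1.57. Not pushed down it is blocked near 0.15; pushed down it turns against a light friction of about 0.02 N m; past 1.37 its spring lifts it 1.5 mm into the locked rest
- extractor: grey steel box of the dust extractor, 250 mm (x) by 300 (y), fixed on the bench. Origin: middle of its underside; x away from the robot, z up. Aluminium cover's upper face at z = 133 mm. Open screw at x = -88, y = -105; the other screw, at x = -88, y = 105, is already locked, its slot along y. Black hose spigot on its +y side
- stand: wooden tool stand, 60 mm (x) by 175 (y) by 75 high, fixed on the bench. Origin: middle of its underside, z up. Three square holes, 17 across and 71 deep, at y = -55, 0 and 55 on its middle line, each with one tool standing in it
- awl: awl standing in the stand: round pale wooden handle, 25 mm at its thickest, 66 tall above the stand. Origin at its point. Leave it alone
- file: needle file standing in the stand: slim round brown handle 18 mm in diameter with a brass ferrule, 66 tall above the stand. Origin on its axis, 15 mm above the bench. Leave it alone
- doming_block: steel doming cube, 50 mm each way, on the bench in front of the extractor. Origin: middle of its underside. Leave it alone
- hammer: hammer lying on the bench, 220 mm long. Origin: under the middle of its length. Leave it alone
Things that resemble listed ones, but are neither listed nor needed, are in the scene too. There is more than one size of the driver; the job needs the larger.

How it is judged (in metres and radians):
On the way, in this order (a step that is already met when the one before it is completed fails the run):
1. the driver is lifted out of the stand (z of driver in the frame of stand above 0.077 m), for 0.1 s.
2. the blade is down in the slot of the open screw (z of driver in the frame of slot below 0.002 m and distance between driver and slot below 0.008 m), for 0.1 s.
3. the screw is turned past its lock with the blade still in the slot (all of step 2 and value of joint cover_screw above 1.3 rad), for 0.1 s.
At the end, for the whole second after the job is handed in: the screw is locked (turned more than 1.3 rad, held 0.5 mm or more below its open height); the driver is released, at rest, upright within 0.15 rad in a hole of the stand, its collar resting on the stand's top within 4 mm (value of joint cover_screw above 1.3 rad and z of slot in the frame of extractor below 0.1435 m and z of driver in the frame of stand between 0.006 and 0.014 m and x of driver in the frame of stand between -0.01 and 0.01 m and y of driver in the frame of stand between -0.066 and 0.066 m and angle between driver's own z axis and vertical below 0.15 rad and linear speed of driver below 0.02 m/s); the robot touches nothing.
It fails at once if the driver presses on the extractor or its screw with more than 30 N (contact force between driver and extractor above 30 N).
It fails at once if the screw is part way round (0.35 to 1.25 rad) with the driver's blade out of its slot (value of joint cover_screw between 0.35 and 1.25 rad and (z of driver in the frame of slot above 0.003 m or distance between driver and slot above 0.009 m)).
It fails at once if the awl, the file, the doming block or the hammer is pushed more than 20 mm (distance of any of awl, file, doming_block, hammer from where it was at the start of the episode above 0.02 m).
It also fails if it takes over 67 s, if anything falls off the work surface, if the arm or the gripper's body presses on something with over 40 N, if the wrist force passes 120 N, or if a joint passes its speed limit or range.

## Working session

There is one attempt and no reset: what is moved stays moved. The work goes in short steps, Python scripts to look and compute and a shell command to move; the robot and the scene stay as the last step left them, time stands still between calls to the robot, and variables do not carry over. Pictures are saved under pics/ and viewed, at most 13 in all, crops included, and the job is handed in when it is done.

```bash
mkdir -p pics; cat > h.py <<'E'
import numpy as np,cv2
from scipy.spatial.transform import Rotation as R
from workcell import telemetry,cams,job
def cam(n):
    p=cams.camera_params(n); f=192/np.tan(np.radians(p["vfov"])/2)
    return f,p["cx"],p["cy"],np.array(p["xyz"]),p
def rot(a): return R.from_euler('xyz',a,degrees=True).as_matrix()
def grab(n,save=None):
    f,cx,cy,t,p=cam(n); im,d=cams.capture(n)
    C=dict(f=f,cx=cx,cy=cy,t=t,R=rot(p["attitude"]),im=im,d=d)
    if save: cv2.imwrite(f"pics/{save}.png",im[:,:,::-1])
    return C
def ray(C,u,v):
    return C["R"]@np.array([(u-C["cx"])/C["f"],(v-C["cy"])/C["f"],1.])
def plane(C,u,v,z):
    r=ray(C,u,v); return C["t"]+r*(z-C["t"][2])/r[2]
def pt(C,u,v):
    return C["t"]+ray(C,u,v)*C["d"][int(round(v)),int(round(u))]
def proj(C,P):
    q=C["R"].T@(np.array(P)-C["t"]); return q[:2]/q[2]*C["f"]+[C["cx"],C["cy"]]
def tri(C1,a,C2,b):
    r1,r2=ray(C1,*a),ray(C2,*b); A=np.c_[r1,-r2]
    s=np.linalg.lstsq(A,C2["t"]-C1["t"],rcond=None)[0]
    p,q=C1["t"]+s[0]*r1,C2["t"]+s[1]*r2; return (p+q)/2,np.linalg.norm(p-q)
E
python3 - <<'E'
from h import *
import pickle
print(telemetry.sense())
o={}
for n in ("scene","side","wrist"):
    print(n,cams.camera_params(n)); o[n]=grab(n)
pickle.dump(o,open("o.pkl","wb"))
a=np.vstack([o["scene"]["im"],o["side"]["im"]])
cv2.imwrite("pics/a.png",cv2.resize(o["scene"]["im"],(800,600))[:,:,::-1])
cv2.imwrite("pics/b.png",cv2.resize(o["side"]["im"],(800,600))[:,:,::-1])
cv2.imwrite("pics/c.png",cv2.resize(o["wrist"]["im"],(800,600))[:,:,::-1])
E
```

```text
{'time_s': 0.0, 'joint_positions': array([-6.05117973e+00,  2.81650630e+01,  8.93491040e+01,  1.11905383e-03,
        6.25486707e+01, -6.05100115e+00]), 'joint_velocities': array([ 0.14185981,  0.01035856,  0.0056822 ,  0.09608176, -0.03528766,
       -0.03262197]), 'effort': array([-9.52334158e-04, -6.12640929e+01, -2.58175153e+01,  6.92750537e-02,
        4.83079045e-02, -1.38641695e-05]), 'position': array([6.24768689e-01, 4.38510849e-05, 2.14057956e-01]), 'orientation': array([-1.79937617e+02, -7.61090958e-03,  8.99993008e+01]), 'force': array([ 0.44705219, -1.19095084, -0.3035112 ]), 'moment': array([ 0.028627  , -0.0444464 ,  0.00639011]), 'gripper_force': 0.0, 'grip_width': 1.0017956133985393}
scene {'vfov': 55.50651669030479, 'cx': 257.6773849193225, 'cy': 187.96973379231753, 'xyz': array([0.89040576, 0.41582087, 0.70514612]), 'attitude': array([-135.98848399,   -0.75294393,  141.29696834])}
side {'vfov': 43.5525613747875, 'cx': 255.66338519753654, 'cy': 189.37972795110088, 'xyz': array([-0.21164469, -0.74741295,  0.93360359]), 'attitude': array([-128.35914435,   -0.36007216,  -44.32715226])}
wrist {'vfov': 60.46258118026769, 'cx': 256.91171449677245, 'cy': 187.40229799946852, 'xyz': array([0.62365398, 0.07258922, 0.38402948]), 'attitude': array([ 1.65020405e+02,  2.75392845e-02, -5.78875858e-02])}
```

View pics/a.png

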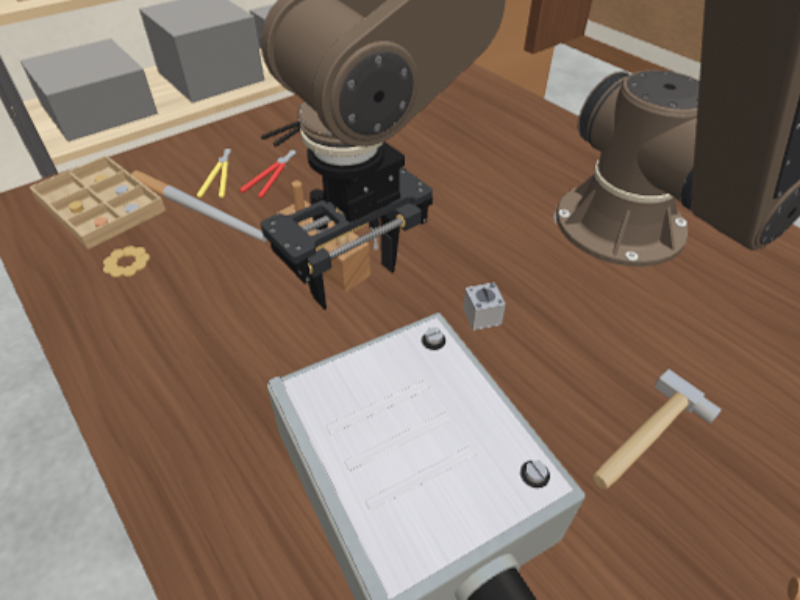

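View pics/b.png

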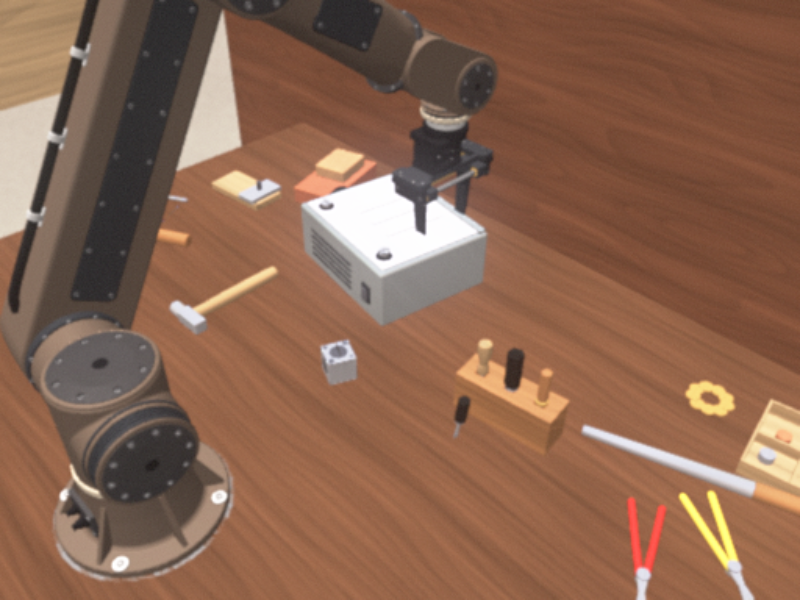

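View pics/c.png

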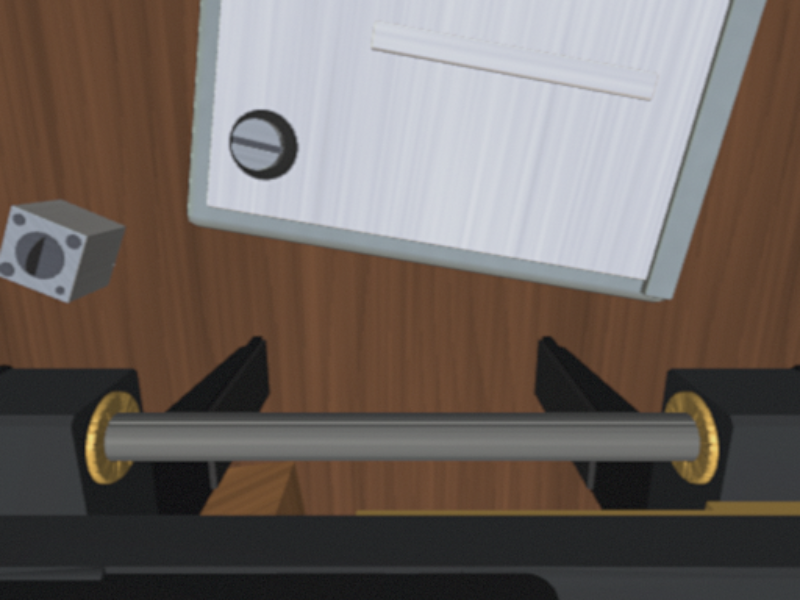

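The side view (800×600 scale) shows the stand at about (512,402). The possible drivers are the black handle standing in the stand's middle hole at (514,368) and the small black one in front of the stand at (461,410). The awl is at (484,355) and the file at (545,385). The standing one with the thick handle is the larger. The open screw is at side (384,253), scene (433,338) and wrist (262,145). The other screw is at scene (535,472).

```bash
python3 - <<'E'
from h import *
import pickle
o=pickle.load(open("o.pkl","rb")); S=o["side"];C=o["scene"];W=o["wrist"]
k=.64
for n,a in dict(driver=(514,355),awl=(484,344),file=(545,374),small=(461,402),screw=(384,252),screw2=(325,205),standL=(459,374),standR=(567,402),standB=(480,362)).items():
    print(n,pt(S,a[0]*k,a[1]*k).round(4))
for n,a in dict(screw=(433,334),screw2=(537,468),c1=(437,317),c2=(582,494)).items(): print(n,pt(C,a[0]*k,a[1]*k).round(4))
for n,a in dict(screw=(257,143),c1=(207,206),c2=(645,280),).items(): print(n,pt(W,a[0]*k,a[1]*k).round(4))
print(tri(C,(433*k,334*k),W,(257*k,143*k)),tri(S,(384*k,251*k),W,(257*k,143*k)))
x,y=int(440*k),int(330*k)
c=S["im"][y:y+80,x:x+100]; cv2.imwrite("pics/d.png",cv2.resize(c,(800,600),interpolation=cv2.INTER_CUBIC)[:,:,::-1])
E
```

```text
driver [ 0.5111 -0.2666  0.147 ]
awl [ 0.5026 -0.2139  0.1407]
file [ 0.5171 -0.322   0.1412]
small [ 0.4126 -0.2493  0.102 ]
screw [0.5552 0.0709 0.148 ]
screw2 [0.5862 0.2752 0.1441]
standL [ 0.4783 -0.1879  0.0733]
standR [ 0.5563 -0.3465  0.0706]
standB [ 0.5016 -0.2104  0.1001]
screw [0.5624 0.08   0.1484]
screw2 [0.5947 0.2858 0.1453]
c1 [0.5285 0.0504 0.1311]
c2 [0.5702 0.3313 0.1276]
screw [0.5591 0.0779 0.1447]
c1 [0.5278 0.0485 0.1282]
c2 [0.745  0.0123 0.1343]
(array([0.55940798, 0.07763225, 0.14415365]), np.float64(0.0010811563397041045)) (array([0.55979374, 0.07712732, 0.14507884]), np.float64(0.0018989856866711747))
```

View pics/d.png

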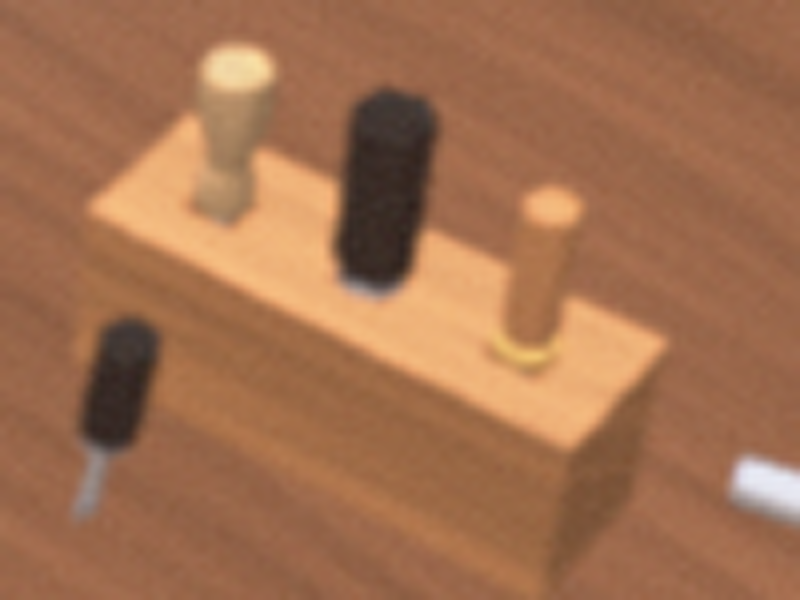

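The crop shows the large black handle in the middle hole, with its steel collar on the stand. The pale awl and the brown file are on either side of it. The small black driver in front of the stand is the decoy. I'll move the wrist camera over the stand.

```bash
python3 -m inch '{"fingers":[0,0,0,0,0,0,0,0],"delta_pos":[[-0.039,-0.0135,0],[-0.039,-0.0135,0],[-0.039,-0.0135,0],[-0.039,-0.0135,0],[-0.039,-0.0135,0],[-0.039,-0.0135,0],[-0.039,-0.0135,0],[-0.039,-0.0135,0]],"angular":[[0,0,0],[0,0,0],[0,0,0],[0,0,0],[0,0,0],[0,0,0],[0,0,0],[0,0,0]]}' 50
python3 -m inch '{"fingers":[60,60],"delta_pos":[[0,0,0],[0,0,0]],"angular":[[0,0,0],[0,0,0]]}' 50
python3 - <<'E'
from h import *
import pickle
print(telemetry.sense()["position"],telemetry.sense()["orientation"])
W=grab("wrist"); pickle.dump(W,open("w1.pkl","wb"))
cv2.imwrite("pics/e.png",cv2.resize(W["im"],(800,600),interpolation=cv2.INTER_CUBIC)[:,:,::-1])
E
```

```text
time_s: 0.82
position: [0.5159, -0.3137, 0.2146]
orientation: [-180.0, -0.0, 90.0]
force: [0.7, -0.1, 0.2]
grip_width: 1.001
gripper_force: 0.0
time_s: 0.98
position: [0.516, -0.3138, 0.2142]
orientation: [-180.0, -0.0, 89.8]
force: [-0.1, 1.1, -0.4]
grip_width: 0.911
gripper_force: 0.0
[ 0.51604496 -0.31375111  0.21421597] [-1.79975728e+02 -2.65527123e-02  8.97948575e+01]
```

View pics/e.png

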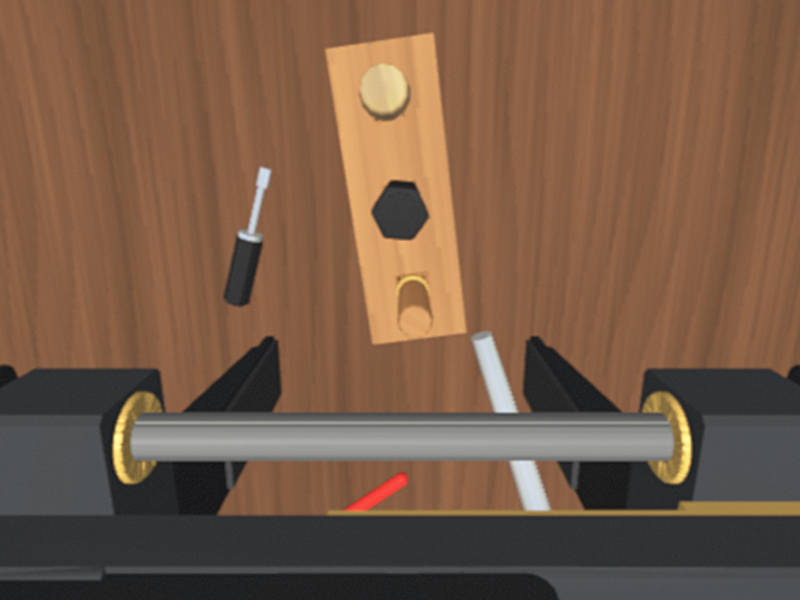

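The wrist picture shows the stand with the black hexagonal handle at (400,211), a corner pointing left and right. The awl is at (385,92), the file at (414,320) and the small driver lies at (250,240). Next I measure the hexagon's centre and turn, and the stand's pose.

```bash
python3 - <<'E'
from h import *
import pickle
W=pickle.load(open("w1.pkl","rb"));o=pickle.load(open("o.pkl","rb")); S=o["side"]
v,u=np.mgrid[0:384,0:512]
P=np.stack([(u-W["cx"])/W["f"],(v-W["cy"])/W["f"],np.ones(u.shape)],-1)@W["R"].T*W["d"][...,None]+W["t"]
g=cv2.cvtColor(W["im"],cv2.COLOR_RGB2HSV)
m=(g[...,2]<75)&(abs(u-256)<30)&(abs(v-135)<30); print("z dark",np.percentile(P[m][:,2],[5,50,95]))
m=(m&(P[...,2]>0.142)).astype(np.uint8)
c=max(cv2.findContours(m,0,1)[0],key=cv2.contourArea)
hull=cv2.convexHull(c)
X=np.array([plane(W,a,b,0.148)[:2] for a,b in hull[:,0]])
M=cv2.moments(c); ctr=plane(W,M["m10"]/M["m00"],M["m01"]/M["m00"],0.148); print("ctr",ctr, M["m10"]/M["m00"],M["m01"]/M["m00"])
# hexagon turn: width by direction (min = across flats), folded at 60 deg
best=[]
for a in np.arange(0,60,1.):
    w=[np.ptp(X@[np.cos(np.radians(a+k)),np.sin(np.radians(a+k))]) for k in (0,60,120)]
    best.append((np.mean(w),a,*w))
for b in sorted(best)[:4]: print(np.round(b,4))
# stand top
m=((P[...,2]>.066)&(P[...,2]<.084)&(abs(u-256)<60)&(v<225)&(g[...,2]>75)).astype(np.uint8)
c=max(cv2.findContours(m,0,1)[0],key=cv2.contourArea)
X=np.array([plane(W,a,b,0.075)[:2]*1000 for a,b in c[:,0]]).astype(np.float32)
print("z",np.median(P[m>0][:,2]),cv2.minAreaRect(X))
# side view driver top
g2=cv2.cvtColor(S["im"],cv2.COLOR_RGB2HSV)
m2=((g2[...,2]<70)&(abs(u-328)<10)&(abs(v-236)<16)).astype(np.uint8)
ys,xs=np.nonzero(m2);print("side mask",xs.min(),xs.max(),ys.min(),ys.max())
top=(np.median(xs[ys<ys.min()+6]),ys.min()+3.5)
print(tri(S,top,W,(M["m10"]/M["m00"],M["m01"]/M["m00"])), proj(S,ctr))
E
```

```text
z dark [0.14171334 0.14925496 0.15070813]
ctr [ 0.51405913 -0.26610319  0.148     ] 255.61807638472305 135.48370325934812
[2.27e-02 2.50e+01 2.22e-02 2.33e-02 2.27e-02]
[2.27e-02 2.60e+01 2.22e-02 2.33e-02 2.27e-02]
[2.28e-02 2.40e+01 2.22e-02 2.32e-02 2.28e-02]
[2.28e-02 2.70e+01 2.24e-02 2.33e-02 2.27e-02]
z 0.07488182206025265 ((513.77734375, -266.9375), (59.94835662841797, 174.93304443359375), 7.451423645019531)
side mask 324 334 224 248
(array([ 0.51361127, -0.26597417,  0.14389556]), np.float64(0.0014089768426731731)) [329.62817199 226.19527277]
```

```bash
python3 -m inch '{"fingers":[110,110,110,110,110,110],"delta_pos":[[0.0237,-0.001,0],[0.0237,-0.001,0],[0,0,0],[0,0,0],[0,0,0],[0,0,0]],"angular":[[0,0,0],[0,0,0],[0,0,-0.112],[0,0,-0.112],[0,0,-0.112],[0,0,-0.112]]}'
python3 -m inch '{"fingers":[110,110],"delta_pos":[[0,0,0],[0,0,0]],"angular":[[0,0,0],[0,0,0]]}'
cat > hx.py <<'E'
from h import *
s=telemetry.sense(); W=grab("wrist")
print(s["position"],s["orientation"],s["joint_positions"].round(1))
v,u=np.mgrid[0:384,0:512]
P=np.stack([(u-W["cx"])/W["f"],(v-W["cy"])/W["f"],np.ones(u.shape)],-1)@W["R"].T*W["d"][...,None]+W["t"]
m=((W["im"].max(-1)<75)&(np.hypot(P[...,0]-.514,P[...,1]+.266)<.02)&(P[...,2]>0.142)&(P[...,2]<.156)).astype(np.uint8)
c=max(cv2.findContours(m,0,1)[0],key=cv2.contourArea); M=cv2.moments(c); a=(M["m10"]/M["m00"],M["m01"]/M["m00"])
print(a,plane(W,*a,0.148))
X=np.array([plane(W,a,b,0.148)[:2] for a,b in cv2.convexHull(c)[:,0]])
w=lambda a:[np.ptp(X@[np.cos(np.radians(a+k)),np.sin(np.radians(a+k))]) for k in (0,60,120)]
A=np.arange(0,60,.5); print("flat normal",A[np.argmin([np.mean(w(a)) for a in A])])
e=rot(s["orientation"]).T@(plane(W,*a,0.148)-s["position"]); print("in tool",e)
E
python3 hx.py
```

```text
time_s: 1.53
position: [0.5156, -0.2626, 0.2147]
orientation: [180.0, -0.0, 116.1]
force: [-0.3, -0.9, 0.3]
grip_width: 0.575
gripper_force: 0.0
time_s: 1.7
position: [0.5154, -0.2633, 0.2147]
orientation: [180.0, -0.0, 115.6]
force: [0.3, -0.5, 0.2]
grip_width: 0.564
gripper_force: 0.0
[ 0.51542334 -0.26329619  0.21466858] [ 1.79993967e+02 -1.00621152e-02  1.15564530e+02] [-33.6  24.4  96.    0.   59.7 -59.2]
(254.90682948891902, 201.16304839439167) [ 0.51345397 -0.26528744  0.148     ]
flat normal 25.0
in tool [-0.00095818 -0.00264287  0.06666813]
```

```bash
python3 -m inch '{"fingers":[110,110,110,110,110,110],"delta_pos":[[-0.001,-0.0024,0.02],[0,0,0.025],[0,0,0.025],[0,0,0.025],[0,0,0.025],[0,0,0]],"angular":[[0,0,0.005],[0,0,0],[0,0,0],[0,0,0],[0,0,0],[0,0,0]]}'
python3 -m inch '{"fingers":[255,255,255,255,255,255,255,255],"delta_pos":[[0,0,0],[0,0,0],[0,0,0],[0,0,0],[0,0,0],[0,0,0],[0,0,0],[0,0,0]],"angular":[[0,0,0],[0,0,0],[0,0,0],[0,0,0],[0,0,0],[0,0,0],[0,0,0],[0,0,0]]}' 55
```

```text
time_s: 2.25
position: [0.5118, -0.2651, 0.0907]
orientation: [-179.8, -0.3, 115.2]
force: [-0.6, -0.3, -0.2]
grip_width: 0.572
gripper_force: 0.0
time_s: 2.92
position: [0.5137, -0.2667, 0.0956]
orientation: [179.9, 0.1, 115.4]
force: [-0.4, 0.9, 6.8]
grip_width: 0.252
gripper_force: 55.0
```

```bash
python3 -m inch '{"fingers":[255,255,255,255,255,255,255,255],"delta_pos":[[0,0,-0.01],[0,0,-0.02],[0,0,-0.025],[0,0,-0.03],[0,0,-0.03],[0,0,-0.03],[0,0,-0.025],[0,0,0]],"angular":[[0,0,0],[0,0,0],[0,0,0],[0,0,0],[0,0,0],[0,0,0],[0,0,0],[0,0,0]]}'
python3 - <<'E'
from h import *
import pickle
s=telemetry.sense(); print(s["position"],s["orientation"],s["force"],s["grip_width"])
out=[]
for n in ("side","scene"):
    C=grab(n); pickle.dump(C,open(n+"2.pkl","wb"))
    p=rot(s["orientation"])@[0,0,.085-.025]+s["position"]; u,v=proj(C,p).astype(int); print(n,u,v)
    c=C["im"][max(v-40,0):v+40,max(u-40,0):u+40]; out.append(cv2.resize(c,(400,400),interpolation=cv2.INTER_CUBIC))
cv2.imwrite("pics/f.png",np.hstack(out)[:,:,::-1])
E
```

```text
time_s: 3.58
position: [0.5143, -0.2672, 0.2704]
orientation: [179.8, 0.4, 115.4]
force: [0.3, 0.2, -0.5]
grip_width: 0.248
gripper_force: 55.0
[ 0.51432975 -0.26720007  0.2703544 ] [179.7708189    0.38462469 115.37817214] [ 0.29668632  0.16723375 -0.4545195 ] 0.24841808591327139
side 332 206
scene 199 101
```

View pics/f.png

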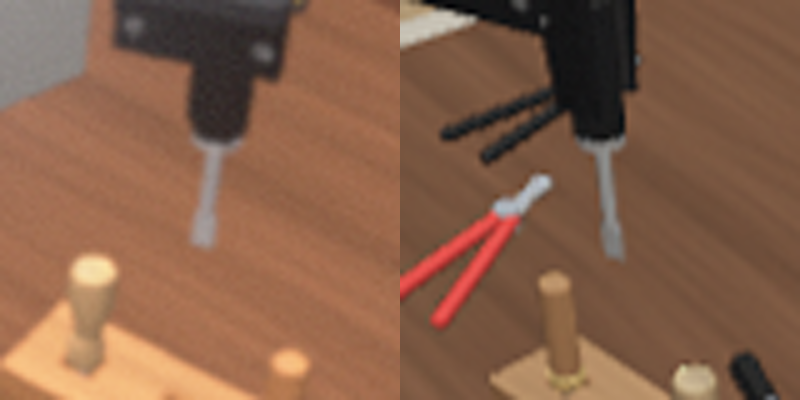

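The crops show the blade hanging free. Its lower edge drops towards the right in both views, which fits a blade square to the closing line. I'll check this in the wrist view.

```bash
python3 - <<'E'
from h import *
import pickle
ss=[telemetry.sense()]
W=grab("wrist"); s=telemetry.sense(); pickle.dump((W,s),open("w2.pkl","wb"))
T=rot(s["orientation"]);p=s["position"]
u,v=proj(W,T@[0,0,.085]+p).astype(int); print(u,v)
c=W["im"][v-45:v+45,u-60:u+60]
cv2.imwrite("pics/g.png",cv2.resize(c,(800,600),interpolation=cv2.INTER_CUBIC)[:,:,::-1]); print("crop origin",u-60,v-45)
E
```

```text
257 192
crop origin 197 147
```

View pics/g.png

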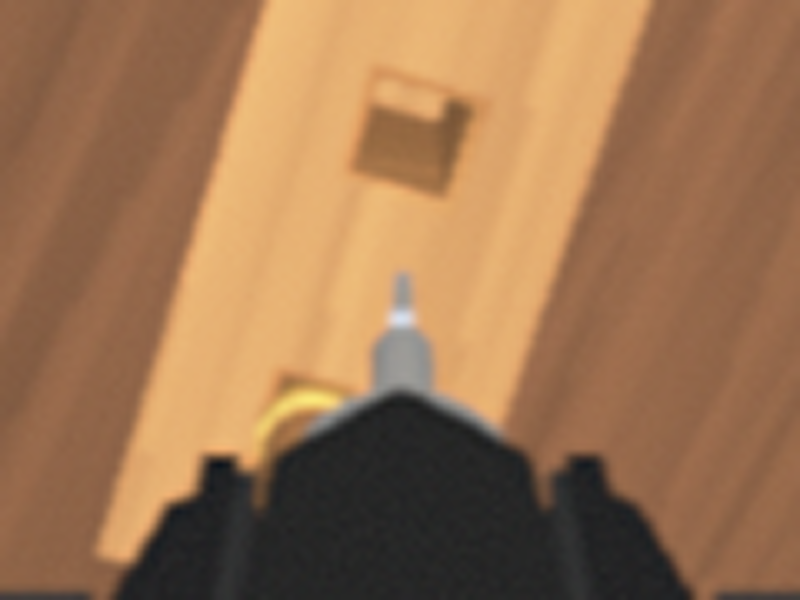

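The wrist crop settles it. The blade is seen edge-on at (402,290) in the crop, so it lies along the tool's x axis and its tip is where predicted. I'll move above the cover beside the screw, with tool x turned to about 170°.

```bash
python3 -m inch '{"fingers":[255,255,255,255,255,255,255,255],"delta_pos":[[0.0266,0.0226,0],[0.0266,0.0226,0],[0.0266,0.0226,0],[0.0266,0.0226,0],[0.0266,0.0226,0],[0.0266,0.0226,0],[0.0266,0.0226,0],[0.0266,0.0226,0]],"angular":[[0,0,0],[0,0,0],[0,0,0],[0,0,0],[0,0,0],[0,0,0],[0,0,0],[0,0,0]]}'
python3 -m inch '{"fingers":[255,255,255,255],"delta_pos":[[0.0266,0.0226,0],[0.0266,0.0226,0],[0,0,0],[0,0,0]],"angular":[[0,0,0],[0,0,0],[0,0,-0.119],[0,0,-0.119]]}'
python3 -m inch '{"fingers":[255,255,255,255,255,255,255,255],"delta_pos":[[0,0,0],[0,0,0],[0,0,0],[0,0,0],[0,0,0],[0,0,0],[0,0,0],[0,0,0]],"angular":[[0,0,-0.119],[0,0,-0.119],[0,0,-0.119],[0,0,-0.119],[0,0,-0.119],[0,0,-0.119],[0,0,0],[0,0,0]]}'
cat > sl.py <<'E'
from h import *
import pickle,sys
s=telemetry.sense(); W=grab("wrist"); pickle.dump((W,s),open(sys.argv[1]+".pkl","wb"))
p,T=s["position"],rot(s["orientation"]); print(p.round(4),s["orientation"].round(2),s["joint_positions"].round(1),s["force"].round(1))
u,v=proj(W,[.5595,.0776,.1475]).astype(int); print("screw px",u,v, "tip px",proj(W,p+T@[0,0,.085]))
v0,u0=max(v-45,0),max(u-60,0); c=W["im"][v0:v0+90,u0:u0+120]; print("crop",u0,v0,c.shape)
cv2.imwrite(f"pics/{sys.argv[1]}.png",cv2.resize(c,None,fx=6.667,fy=6.667,interpolation=cv2.INTER_CUBIC)[:,:,::-1])
E
python3 sl.py i
```

```text
time_s: 4.4
position: [0.585, 0.005, 0.2631]
orientation: [-179.9, -0.1, 115.4]
force: [1.0, -0.6, -0.5]
grip_width: 0.247
gripper_force: 55.0
time_s: 4.73
position: [0.603, 0.0727, 0.2626]
orientation: [-179.9, -0.1, 129.5]
force: [-0.1, 0.5, -1.5]
grip_width: 0.251
gripper_force: 55.0
time_s: 5.4
position: [0.603, 0.0707, 0.2634]
orientation: [-180.0, -0.1, 169.7]
force: [-0.9, 0.3, -1.4]
grip_width: 0.251
gripper_force: 55.0
[0.603  0.0707 0.2634] [-1.7998e+02 -1.2000e-01  1.6971e+02] [  0.5  24.2  88.2   0.   67.7 -79.3] [-0.9  0.3 -1.4]
screw px 256 135 tip px [257.30960149 194.02255772]
crop 196 90 (90, 120, 3)
```

View pics/i.png

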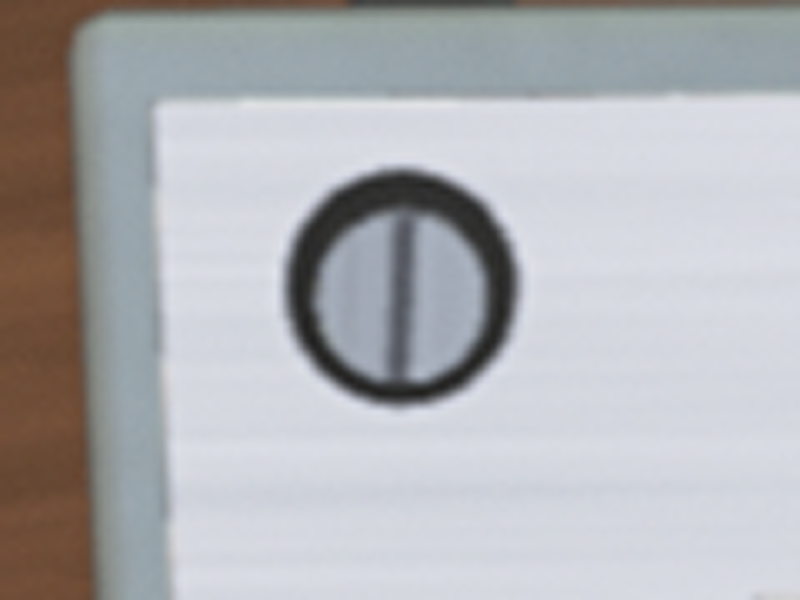

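The crop shows the head centred at (401,297) with the slot nearly along the image's vertical, leaning about 2° to the right at the top. I'll compute its position and the correction.

```bash
cat > sm.py <<'E'
from h import *
import pickle,sys
W,s=pickle.load(open(sys.argv[1]+".pkl","rb")); o=pickle.load(open("o.pkl","rb"))
def head(C,u,v,z=.1475):
    g=C["im"].astype(int); b=g.mean(-1)
    x0,y0=int(u)-26,int(v)-26; q=cv2.resize(b[y0:y0+52,x0:x0+52].astype(np.float32),None,fx=8,fy=8,interpolation=cv2.INTER_CUBIC)
    k=lambda e:np.array([(e[0]+.5)/8-.5+x0,(e[1]+.5)/8-.5+y0])
    m=(q<110).astype(np.uint8); n,l,st,ce=cv2.connectedComponentsWithStats(m)
    c=max(cv2.findContours(m,0,1)[0],key=cv2.contourArea); f=np.zeros_like(m); cv2.drawContours(f,[c],-1,1,-1)
    hd=((f>0)&(q>=128)).astype(np.uint8); hd=cv2.morphologyEx(hd,cv2.MORPH_OPEN,np.ones((5,5)))
    pts=np.argwhere(hd)[:,::-1].astype(np.int32); h=cv2.convexHull(pts); (cx,cy),r=cv2.minEnclosingCircle(h)[:2]
    el=cv2.fitEllipse(h); cpx=el[0]
    yy,xx=np.mgrid[:q.shape[0],:q.shape[1]]
    sm=(np.hypot(xx-cpx[0],yy-cpx[1])<.75*min(el[1])/2)&(q<np.median(q[hd>0])-25)
    P=np.array([plane(C,*k(e[::-1]),z)[:2] for e in np.argwhere(sm)[::7]])
    d=np.linalg.svd(P-P.mean(0))[2][0]; ang=np.degrees(np.arctan2(d[1],d[0]))%180
    w=np.ptp((P-P.mean(0))@[-d[1],d[0]])
    return k(cpx),plane(C,*k(cpx),z),np.array(el[1])/8,ang,w,P.mean(0)
a=head(W,*proj(W,[.5595,.0776,.1475])); b=head(o["wrist"],257*.64,143*.64)
for q in (a,b): print(*[np.round(i,4) for i in q])
print("tri",tri(W,a[0],o["wrist"],b[0]))
T=rot(s["orientation"]); e=T.T@(a[1]-s["position"]); x=T@[1,0,0]
print("in tool",e.round(4),"tool x angle",np.degrees(np.arctan2(x[1],x[0])))
E
python3 sm.py i
python3 - <<'E'
from h import *
import pickle
W,s=pickle.load(open("w2.pkl","rb")); T=rot(s["orientation"])
print("blade end px pred",proj(W,s["position"]+T@[.005,0,.085]),"seen 257.3 187.8", "px/mm",W["f"]/255)
E
```

```text
[255.7625 134.1699] [0.5586 0.0774 0.1475] [25.1911 25.4914] 166.9706 0.0037 [0.5586 0.0773]
[164.0415  87.4911] [0.5597 0.0805 0.1475] [22.4653 29.8252] 167.6366 0.0036 [0.5588 0.0776]
tri (array([0.5590147 , 0.07892905, 0.14585311]), np.float64(0.003208434579588176))
in tool [ 0.0447 -0.0013  0.116 ] tool x angle 169.70685945379415
blade end px pred [257.97776034 186.22909448] seen 257.3 187.8 px/mm 1.2920588854013213
```

```bash
python3 -m inch '{"fingers":[255,255,255,255,255,255],"delta_pos":[[0.023,-0.0004,0],[0.0229,-0.0004,0],[0,0,0.011],[0,0,0.011],[0,0,0],[0,0,0]],"angular":[[0,0,0.021],[0,0,0.021],[0,0,0],[0,0,0],[0,0,0],[0,0,0]]}'
python3 sl.py j
```

```text
time_s: 5.95
position: [0.5581, 0.0784, 0.2423]
orientation: [-180.0, -0.1, 167.4]
force: [1.3, 0.3, -0.8]
grip_width: 0.248
gripper_force: 55.0
[0.5581 0.0784 0.2423] [-1.7998e+02 -6.0000e-02  1.6739e+02] [  1.3  21.5  96.   -0.   62.5 -76.1] [ 1.3  0.3 -0.8]
screw px 256 192 tip px [257.34433614 194.03269393]
crop 196 147 (90, 120, 3)
```

View pics/j.png

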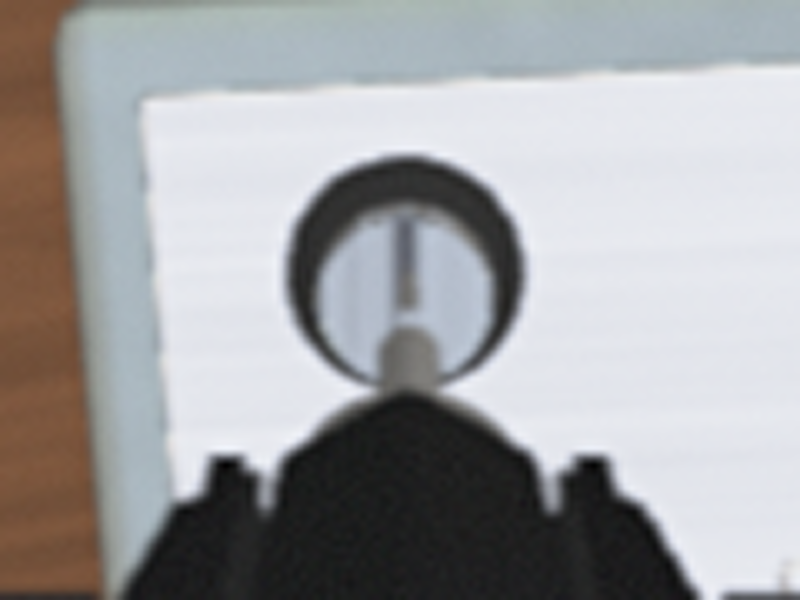

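The crop shows the slot at column about 403, rows 215–280, with the blade just below it at column about 408. The blade is about 0.5 mm too far along tool +y. I'll refine this numerically.

```bash
python3 - <<'E'
from h import *
import pickle
W,s=pickle.load(open("j.pkl","rb")); b=W["im"].astype(float).mean(-1)
for v in range(178,206):
    r=b[v,250:264]; base=np.percentile(r,85); w=np.clip(base-12-r,0,None); w[abs(np.arange(250,264)-257)>4]=0
    print(v,r.astype(int)[2:13],round((w*np.arange(250,264)).sum()/max(w.sum(),1e-6),2))
E
```

```text
178 [ 96 107 113 120 127 128 118 108 110 105  84] 258.97
179 [132 142 140 128 125 125 122 125 137 137 126] 257.93
180 [148 163 157 131 110 115 141 155 153 153 155] 256.27
181 [186 185 167 130 102 110 152 181 191 190 178] 256.24
182 [193 188 165 130 102 111 152 185 198 198 193] 256.18
183 [190 188 165 127 104 111 151 184 198 196 194] 256.18
184 [190 186 166 128 104 110 150 184 195 195 193] 256.2
185 [191 187 166 129 103 109 150 182 196 195 193] 256.21
186 [191 187 165 129 105 111 149 185 195 196 192] 256.2
187 [189 186 166 128 105 113 152 185 195 196 192] 256.18
188 [190 187 167 130 109 118 152 184 195 194 193] 256.18
189 [188 187 166 130 111 119 153 184 196 195 192] 256.16
190 [191 186 165 131 110 115 144 178 194 195 191] 256.27
191 [190 187 165 130 108 113 141 178 194 195 191] 256.29
192 [190 186 165 132 114 116 145 178 194 194 191] 256.27
193 [189 186 168 145 141 146 165 185 194 195 191] 256.04
194 [189 187 169 160 171 182 185 194 197 196 191] 254.98
195 [190 186 168 156 162 168 176 186 193 195 193] 255.61
196 [189 182 152 124 121 125 136 153 177 191 192] 256.44
197 [184 162 126 106 105 111 118 129 150 176 190] 256.55
198 [170 135 107 102 109 114 120 121 131 158 183] 256.58
199 [158 115  98 102 108 116 122 124 123 147 176] 256.51
200 [154 112  99 102 109 115 121 121 126 144 175] 256.51
201 [155 112 100 102 109 117 121 124 123 140 174] 256.57
202 [157 114 100 104 110 116 122 125 123 135 159] 256.41
203 [141 110 101 106 109 117 124 125 124 122 113] 254.47
204 [116  99 101 101 104 110 118 122 123 121 132] 255.17
205 [144 106  96  84  74  78  92 106 117 141 184] 256.64
```

```bash
python3 -m inch '{"fingers":[255,255,255,255],"delta_pos":[[0,-0.0005,0.003],[0,0,0.003],[0,0,0],[0,0,0]],"angular":[[0,0,0],[0,0,0],[0,0,0],[0,0,0]]}'
python3 sl.py k; python3 - <<'E'
from h import *
import pickle
W,s=pickle.load(open("k.pkl","rb")); b=W["im"].astype(float).mean(-1)
for v in range(180,206,2): print(v,b[v,250:266].astype(int))
E
```

```text
time_s: 6.33
position: [0.5581, 0.0779, 0.2366]
orientation: [-180.0, -0.0, 167.5]
force: [-0.7, 1.1, -1.2]
grip_width: 0.247
gripper_force: 55.0
[0.5581 0.0779 0.2366] [-1.800e+02 -1.000e-02  1.675e+02] [  1.2  21.8  96.5   0.   61.7 -76.3] [-0.7  1.1 -1.2]
screw px 257 194 tip px [257.36095598 194.01223269]
crop 197 149 (90, 120, 3)
180 [ 80  99 106 109 110 119 129 131 121 113 114 118 119 104  81  62]
182 [137 165 181 189 183 147 111 100 116 161 190 191 179 163 147 121]
184 [187 194 191 190 186 151 112  99 116 164 193 197 196 193 193 182]
186 [188 191 189 190 187 150 112  98 117 164 194 197 194 192 192 192]
188 [188 189 188 191 185 154 115 107 117 163 193 196 194 190 192 192]
190 [187 191 189 190 185 152 117 104 112 160 192 196 194 191 191 191]
192 [188 189 191 190 186 153 120 114 131 169 193 195 194 193 190 192]
194 [187 190 189 189 189 179 173 177 175 184 193 196 194 190 190 191]
196 [187 191 190 182 161 135 122 126 131 152 177 191 193 191 191 192]
198 [187 189 171 136 105 100 106 114 120 122 130 157 184 192 191 191]
200 [189 187 156 112  98 102 108 116 120 124 124 145 175 191 193 193]
202 [191 189 157 112 101 103 109 116 122 125 124 137 171 192 193 185]
204 [157 178 153 113 104 102 103 110 118 123 126 138 164 169 141 111]
```

```bash
for i in 1 2 3; do python3 -m inch '{"fingers":[255,255],"delta_pos":[[0,0,0.002],[0,0,0]],"angular":[[0,0,0],[0,0,0]]}' | grep -E "pos|for"; done; python3 -m inch '{"fingers":[255,255],"delta_pos":[[0,0,0.001],[0,0,0]],"angular":[[0,0,0],[0,0,0]]}' | grep -E "pos|for"; python3 -m inch '{"fingers":[255,255],"delta_pos":[[0,0,0.001],[0,0,0]],"angular":[[0,0,0],[0,0,0]]}' | grep -E "pos|for"
```

```text
position: [0.558, 0.0779, 0.2344]
force: [-0.5, -1.2, -2.3]
gripper_force: 55.0
position: [0.558, 0.0779, 0.2323]
force: [-0.7, -0.2, -1.8]
gripper_force: 55.0
position: [0.558, 0.0779, 0.2303]
force: [0.1, 0.8, -0.7]
gripper_force: 55.0
position: [0.5581, 0.0779, 0.2297]
force: [-0.4, 0.1, -1.3]
gripper_force: 55.0
position: [0.5581, 0.0779, 0.2288]
force: [-0.4, -0.7, 2.9]
gripper_force: 55.0
```

The force starts at an edge height of about 0.143, which is the slot floor and not the head's top at 0.1475, so the blade is in the slot. Next I push down.

```bash
for i in 1 2 3 4; do python3 -m inch '{"fingers":[255,255],"delta_pos":[[0,0,0.001],[0,0,0]],"angular":[[0,0,0],[0,0,0]]}' | grep -E "pos|force: \["; done
```

```text
position: [0.5581, 0.0779, 0.2278]
force: [-1.0, 0.3, 4.1]
position: [0.5582, 0.0779, 0.2267]
force: [-1.2, -0.4, 4.8]
position: [0.5582, 0.0779, 0.2257]
force: [-0.6, -0.3, 5.3]
position: [0.5582, 0.0779, 0.2248]
force: [-0.8, -0.4, 5.8]
```

```bash
python3 -m inch '{"fingers":[255,255],"delta_pos":[[0,0,0.0005],[0,0,0]],"angular":[[0,0,0],[0,0,0]]}' | grep -E "pos|force: \["
```

```text
position: [0.5582, 0.0779, 0.2244]
force: [-1.4, -0.8, 6.1]
```

```bash
for i in 1 2 3; do python3 -m inch '{"fingers":[255,255],"delta_pos":[[0,0,0.0005],[0,0,0]],"angular":[[0,0,0],[0,0,0]]}' | grep -E "pos|force: \["; done
```

```text
position: [0.5582, 0.0779, 0.2239]
force: [-1.3, -0.2, 7.2]
position: [0.5582, 0.0779, 0.2234]
force: [-1.8, -0.2, 8.1]
position: [0.5582, 0.0779, 0.223]
force: [-1.3, -0.6, 7.1]
```

```bash
for i in 1 2 ; do python3 -m inch '{"fingers":[255,255],"delta_pos":[[0,0,0.0005],[0,0,0]],"angular":[[0,0,0],[0,0,0]]}' | grep -E "pos|force: \["; done
```

```text
position: [0.5582, 0.0779, 0.2225]
force: [-0.9, 0.7, 7.3]
position: [0.5583, 0.0779, 0.2224]
force: [-2.3, 0.7, 10.2]
```

```bash
python3 -m inch '{"fingers":[255,255],"delta_pos":[[0,0,0.0003],[0,0,0]],"angular":[[0,0,0],[0,0,0]]}' | grep -E "pos|force: \["
```

```text
position: [0.5583, 0.0779, 0.2223]
force: [-2.5, -0.6, 11.8]
```

The screw has bottomed: the position stalled at 0.2223 and the net push is about 13 N. Now I turn it clockwise.

```bash
python3 -m inch '{"fingers":[255,255,255,255,255],"delta_pos":[[0,0,0],[0,0,0],[0,0,0],[0,0,0],[0,0,0]],"angular":[[0,0,0.04],[0,0,0.05],[0,0,0.05],[0,0,0.05],[0,0,0]]}' | grep -E "pos|ori|force: \["; python3 -c "
from h import *
print(telemetry.sense()['moment'])"
```

```text
position: [0.5586, 0.0778, 0.2223]
orientation: [180.0, 0.1, 156.5]
force: [-1.2, -0.8, 11.3]
[-0.0024941   0.26152249  0.05744732]
```

```bash
python3 -m inch '{"fingers":[255,255,255,255,255],"delta_pos":[[0,0,0],[0,0,0],[0,0,0],[0,0,0],[0,0,0]],"angular":[[0,0,0.05],[0,0,0.05],[0,0,0.05],[0,0,0.05],[0,0,0]]}' | grep -E "pos|ori|force: \["; python3 -c "
from h import *
print(telemetry.sense()['moment'])"
```

```text
position: [0.5587, 0.078, 0.2223]
orientation: [179.9, 0.1, 145.0]
force: [-1.3, 0.8, 10.3]
[0.16500082 0.20346853 0.05224793]
```

```bash
python3 -m inch '{"fingers":[255,255,255,255,255,255],"delta_pos":[[0,0,0.0002],[0,0,0],[0,0,0],[0,0,0],[0,0,0],[0,0,0]],"angular":[[0,0,0.05],[0,0,0.05],[0,0,0.05],[0,0,0.05],[0,0,0.05],[0,0,0]]}' | grep -E "pos|ori|force: \["; python3 -c "
from h import *
print(telemetry.sense()['moment'])"
```

```text
position: [0.5589, 0.0782, 0.2223]
orientation: [179.9, 0.1, 130.7]
force: [-0.2, 1.2, 12.7]
[0.40146919 0.12393408 0.06092535]
```

```bash
python3 -m inch '{"fingers":[255,255,255,255,255,255],"delta_pos":[[0,0,0],[0,0,0],[0,0,0],[0,0,0],[0,0,0],[0,0,0]],"angular":[[0,0,0.05],[0,0,0.05],[0,0,0.05],[0,0,0.05],[0,0,0.05],[0,0,0]]}' | grep -E "pos|ori|force: \["; python3 -c "
from h import *
print(telemetry.sense()['moment'])"
```

```text
position: [0.559, 0.0783, 0.2223]
orientation: [179.8, 0.0, 116.3]
force: [0.1, 2.0, 11.5]
[ 0.62248435 -0.03223979  0.03185847]
```

```bash
python3 -m inch '{"fingers":[255,255,255,255,255,255],"delta_pos":[[0,0,0.0001],[0,0,0],[0,0,0],[0,0,0],[0,0,0],[0,0,0]],"angular":[[0,0,0.05],[0,0,0.05],[0,0,0.05],[0,0,0.05],[0,0,0.05],[0,0,0]]}' | grep -E "pos|ori|force: \["; python3 -c "
from h import *
print(telemetry.sense()['moment'])"
```

```text
position: [0.5592, 0.0783, 0.2223]
orientation: [179.8, -0.0, 102.0]
force: [0.2, 2.7, 12.2]
[ 0.72950412 -0.28982457  0.03755034]
```

```bash
python3 -m inch '{"fingers":[255,255,255,255,255],"delta_pos":[[0,0,0],[0,0,0],[0,0,0],[0,0,0],[0,0,0]],"angular":[[0,0,0.05],[0,0,0.05],[0,0,0.05],[0,0,0.05],[0,0,0]]}' | grep -E "pos|ori|force: \["; python3 -c "
from h import *
print(telemetry.sense()['moment'])"
```

```text
position: [0.5594, 0.0784, 0.2223]
orientation: [179.8, -0.1, 90.6]
force: [1.6, 3.3, 11.0]
[ 0.76016    -0.47633994  0.02101179]
```

```bash
for i in 1 2 3; do python3 -m inch '{"fingers":[255,255,255],"delta_pos":[[0,0,0],[0,0,0],[0,0,0]],"angular":[[0,0,0.04],[0,0,0.04],[0,0,0]]}' | grep -E "pos|ori|force: \["; python3 -c "
from h import *
print(telemetry.sense()['moment'])"; done
```

```text
position: [0.5595, 0.0784, 0.2223]
orientation: [179.7, -0.1, 86.0]
force: [1.4, 3.4, 9.8]
[ 0.73375892 -0.51178318  0.01684363]
position: [0.5595, 0.0784, 0.2223]
orientation: [179.7, -0.1, 81.4]
force: [1.3, 3.1, 10.2]
[ 0.75262311 -0.5812759   0.00832624]
position: [0.5596, 0.0783, 0.2223]
orientation: [179.7, -0.1, 76.8]
force: [3.2, 2.0, 10.4]
[ 0.68640786 -0.71190623  0.04692681]
```

```bash
for i in 1 2 3; do python3 -m inch '{"fingers":[255,255,255],"delta_pos":[[0,0,0],[0,0,0],[0,0,0]],"angular":[[0,0,0.03],[0,0,0.02],[0,0,0]]}' | grep -E "pos|ori|force: \["; python3 -c "
from h import *
print(telemetry.sense()['moment'])"; done
```

```text
position: [0.5597, 0.0784, 0.2224]
orientation: [179.7, -0.1, 74.0]
force: [3.0, 2.0, 10.3]
[ 0.72414667 -0.76222894  0.00601242]
position: [0.5597, 0.0783, 0.2224]
orientation: [179.7, -0.1, 71.2]
force: [3.5, 3.1, 9.6]
[ 0.66046176 -0.75220222  0.0944406 ]
position: [0.5597, 0.0783, 0.2224]
orientation: [179.7, -0.1, 68.3]
force: [3.2, 1.8, 10.5]
[ 0.59477595 -0.68072865  0.03495471]
```

```bash
for i in 1 2; do python3 -m inch '{"fingers":[255,255,255],"delta_pos":[[0,0,0],[0,0,0],[0,0,0]],"angular":[[0,0,0.03],[0,0,0.02],[0,0,0]]}' | grep -E "ori|force: \[|width"; python3 -c "
from h import *
print(telemetry.sense()['moment'])"; done; python3 sl.py m
```

```text
orientation: [179.8, -0.2, 65.5]
force: [2.4, 2.3, 10.2]
grip_width: 0.25
[ 0.5454185  -0.77124416  0.04162449]
orientation: [179.8, -0.2, 62.6]
force: [2.6, 1.8, 10.3]
grip_width: 0.25
[ 0.49977903 -0.77185328  0.03203911]
[0.5597 0.0782 0.2223] [ 1.7976e+02 -1.7000e-01  6.2590e+01] [ 1.2 22.7 97.5  0.  59.5 28.6] [ 2.6  1.8 10.3]
screw px 258 196 tip px [258.306782   191.96531622]
crop 198 151 (90, 120, 3)
```

View pics/m.png

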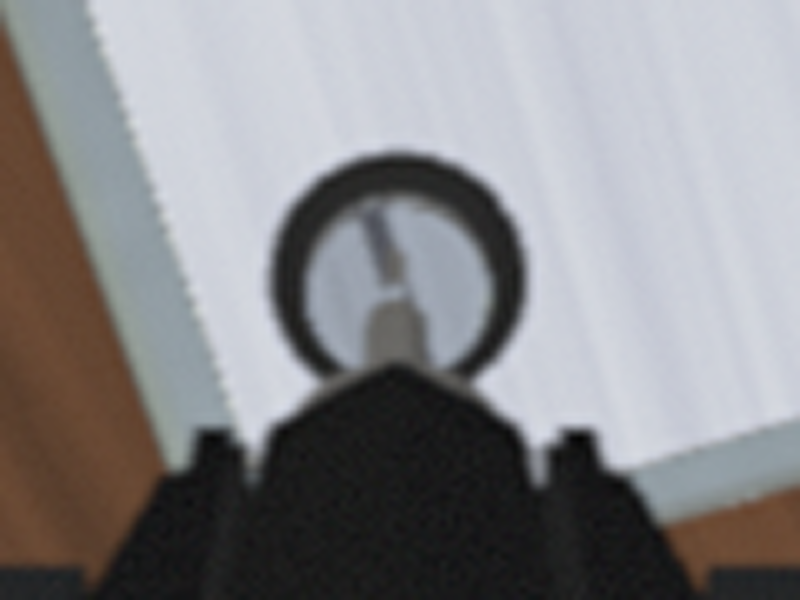

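The crop shows the slot from (374,210) to (395,270), parallel to the extractor's left edge (the extractor's y direction). The screw seems to be at its stop, with the tool running about 15° ahead. I'll check the angle numerically before retracting.

```bash
python3 - <<'E'
from h import *
import pickle
W,s=pickle.load(open("m.pkl","rb")); b=W["im"].astype(float).mean(-1)
P=[];E=[]
for v in range(184,191):
    r=b[v,250:262]; w=np.clip(np.percentile(r,80)-20-r,0,None)
    u=(w*np.arange(250,262)).sum()/w.sum(); P.append(plane(W,u,v,.139)[:2]); print(v,r.astype(int),round(u,2))
P=np.array(P); d=np.linalg.svd(P-P.mean(0))[2][0]; print("slot",np.degrees(np.arctan2(d[1],d[0]))%180)
g=W["im"].astype(int)
for v in range(150,215,8):   # cover/rim edge on left: first bright column
    u=np.argmax(b[v]>185); E.append(plane(W,u,v,.133)[:2])
E=np.array(E); d=np.linalg.svd(E-E.mean(0))[2][0]; print("edge",np.degrees(np.arctan2(d[1],d[0]))%180, s["orientation"][2])
E
```

```text
184 [140 139 113  89  86 103 142 165 171 170 168 167] 253.43
185 [163 159 130  97  87  98 130 160 170 170 167 166] 253.99
186 [166 163 140 108  90  91 118 153 168 171 168 167] 254.32
187 [165 163 146 116  89  89 104 140 164 171 168 167] 254.68
188 [165 163 160 128  97  91  98 124 151 165 171 166] 255.04
189 [163 165 161 141 107  92  97 108 132 157 170 169] 255.6
190 [164 165 162 147 114  94  96 102 124 155 168 168] 255.85
slot 83.6185832990398
edge 80.74795578793369 62.593718979292944
```

The slot has turned by about 84–87° (about 1.5 rad), which is past the lock. I'll let it rise into its detent, relieve the twist and withdraw.

```bash
python3 -m inch '{"fingers":[255,255,255,255],"delta_pos":[[0,0,-0.001],[0,0,-0.001],[0,0,-0.001],[0,0,0]],"angular":[[0,0,0],[0,0,0],[0,0,0],[0,0,0]]}' | grep -E "pos|force: \["; python3 -m inch '{"fingers":[255,255,255,255,255,255,255,255],"delta_pos":[[0,0,0],[0,0,-0.003],[0,0,-0.004],[0,0,-0.008],[0,0,-0.015],[0,0,-0.02],[0,0,0],[0,0,0]],"angular":[[0,0,-0.06],[0,0,0],[0,0,0],[0,0,0],[0,0,0],[0,0,0],[0,0,0],[0,0,0]]}'
python3 - <<'E'
from h import *
import pickle
s=telemetry.sense(); T=rot(s["orientation"]); p=s["position"]; W=grab("wrist"); pickle.dump((W,s),open("n.pkl","wb"))
print(p,s["orientation"])
out=[]
for C,q in ((W,[.559,.078,.139]),(W,p+T@[0,0,.085])):
    u,v=proj(C,q).astype(int); c=C["im"][v-40:v+40,u-40:u+40]; print(u,v); out.append(cv2.resize(c,(400,400),interpolation=cv2.INTER_CUBIC))
cv2.imwrite("pics/n.png",np.hstack(out)[:,:,::-1])
E
```

```text
position: [0.5597, 0.0782, 0.2251]
force: [4.1, 1.7, 6.6]
time_s: 14.85
position: [0.558, 0.0779, 0.2744]
orientation: [179.9, -0.0, 66.1]
force: [-0.2, 0.5, -1.7]
grip_width: 0.247
gripper_force: 55.0
[0.55802465 0.07792492 0.27440331] [ 1.79948619e+02 -2.40511228e-02  6.60965040e+01]
258 177
258 192
```

View pics/n.png

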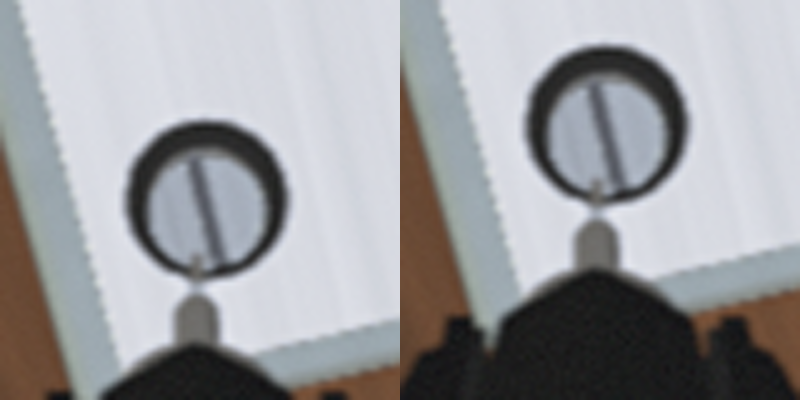

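The crop shows the screw with its slot close to parallel to the cover's left edge, and the blade out of the slot. I'll check how far the head has sunk, and its angle.

```bash
python3 - <<'E'
from h import *
import pickle
for n in "ijmn":
    W,s=pickle.load(open(n+".pkl","rb")); v,u=np.mgrid[0:384,0:512]
    P=np.stack([(u-W["cx"])/W["f"],(v-W["cy"])/W["f"],np.ones(u.shape)],-1)@W["R"].T*W["d"][...,None]+W["t"]
    r=np.hypot(P[...,0]-.5588,P[...,1]-.0777); b=W["im"].mean(-1)
    m=(r<.009)&(b>140)&(P[...,2]<.153)&(P[...,2]>.12); k=(r>.022)&(r<.03)&(b>170)&(P[...,2]<.14)&(P[...,2]>.125)
    print(n,m.sum(),"head z",np.median(P[m][:,2]).round(4),"cover z",np.median(P[k][:,2]).round(4))
W,s=pickle.load(open("n.pkl","rb")); b=W["im"].astype(float).mean(-1); P=[]
u0,v0=218,137
for v in range(v0+34,v0+50):
    c=u0+(195+(v-v0-32)*5*27/102)/5; x=np.arange(int(c)-4,int(c)+6); r=b[v,x]; w=np.clip(np.percentile(r,70)-20-r,0,None); u=(w*x).sum()/w.sum(); P.append(plane(W,u,v,.1425)[:2])
P=np.array(P); d=np.linalg.svd(P-P.mean(0))[2][0]; print("slot",np.degrees(np.arctan2(d[1],d[0]))%180)
E
```

```text
i 270 head z 0.1474 cover z 0.1329
j 249 head z 0.1474 cover z 0.1327
m 244 head z 0.1405 cover z 0.1329
n 217 head z 0.1442 cover z 0.1329
slot 80.34520063975772
```

The screw is locked. Its head rests 3.2 mm below its open height and the slot has turned about 87°. Now I carry the driver back.

```bash
python3 -m inch '{"fingers":[255,255,255,255,255],"delta_pos":[[0,0,0],[0,0,0],[0,0,0],[0,0,0],[0,0,0]],"angular":[[0,0,-0.1187],[0,0,-0.1187],[0,0,-0.1187],[0,0,-0.1187],[0,0,-0.1187]]}' >/dev/null
python3 -m inch '{"fingers":[255,255,255,255,255,255],"delta_pos":[[-0.0368,-0.0116,0],[-0.0368,-0.0116,0],[-0.0368,-0.0116,0],[-0.0368,-0.0116,0],[-0.0368,-0.0116,0],[-0.0368,-0.0116,0]],"angular":[[0,0,0],[0,0,0],[0,0,0],[0,0,0],[0,0,0],[0,0,0]]}' >/dev/null
python3 -m inch '{"fingers":[255,255,255,255,255],"delta_pos":[[-0.0368,-0.0116,0],[-0.0368,-0.0116,0],[-0.0368,-0.0116,0],[0,0,0],[0,0,0]],"angular":[[0,0,0],[0,0,0],[0,0,0],[0,0,0],[0,0,0]]}'
cat > st.py <<'E'
from h import *
s=telemetry.sense(); T=rot(s["orientation"]); p=s["position"]; W=grab("wrist")
print(p,s["orientation"],"to hole in tool",T.T@(np.array([.5138,-.2668,0.0956])-p))
a=np.array([1,0])@(rot([0,0,7.45])[:2,:2].T)
hz=[proj(W,[.5138+x*np.cos(.13)-y*np.sin(.13),-.2669+x*np.sin(.13)+y*np.cos(.13),.075]) for x,y in((-.0085,-.0085),(.0085,-.0085),(.0085,.0085),(-.0085,.0085))]
im=cv2.resize(W["im"],None,fx=4,fy=4,interpolation=cv2.INTER_CUBIC)
q=proj(W,p+T@[0,0,.085]); print("tip px",q)
cv2.polylines(im,[np.int32(np.array(hz)*4+2)],True,(255,0,0),1)
u,v=(q*4).astype(int); cv2.imwrite("pics/p.png",im[v-300:v+300,u-400:u+400,::-1])
E
python3 st.py
```

```text
time_s: 16.23
position: [0.5125, -0.2679, 0.2723]
orientation: [-179.9, -0.1, 99.9]
force: [0.0, -0.2, -1.7]
grip_width: 0.252
gripper_force: 55.0
[ 0.51252421 -0.26793537  0.27231559] [-1.79893813e+02 -1.10486843e-01  9.99202965e+01] to hole in tool [0.00055783 0.00177982 0.176714  ]
tip px [258.46274611 192.87200082]
```

View pics/p.png

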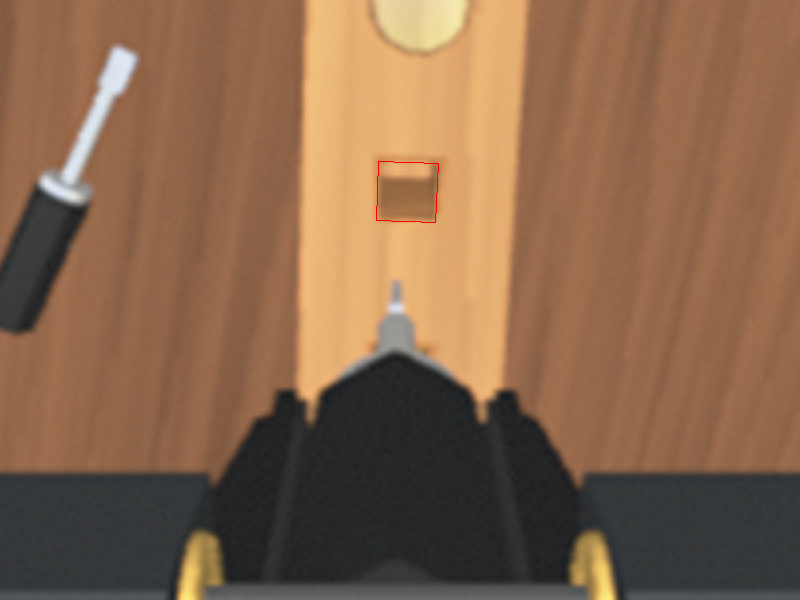

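The picture shows the middle hole at (407,191), matching the projected outline, with the blade hanging straight at (397,285). I'll centre it and lower.

```bash
python3 -m inch '{"fingers":[255,255,255,255,255,255],"delta_pos":[[0.0012,0.002,0.02],[0,0,0.025],[0,0,0.025],[0,0,0.02],[0,0,0],[0,0,0]],"angular":[[0,0,0],[0,0,0],[0,0,0],[0,0,0],[0,0,0],[0,0,0]]}'
python3 -c "
from h import *
s=telemetry.sense();print(rot(s['orientation']).T@(np.array([.5138,-.2668,0.0956])-s['position']))"
```

```text
time_s: 16.78
position: [0.5153, -0.2636, 0.1836]
orientation: [-179.9, -0.1, 100.2]
force: [0.6, -1.0, -1.1]
grip_width: 0.25
gripper_force: 55.0
[-0.00305186 -0.00188135  0.08799817]
```

```bash
python3 -m inch '{"fingers":[255,255,255,255],"delta_pos":[[-0.0022,-0.0014,0],[0,0,0.007],[0,0,0],[0,0,0]],"angular":[[0,0,0],[0,0,0],[0,0,0],[0,0,0]]}'
python3 -c "
from h import *
s=telemetry.sense();print(rot(s['orientation']).T@(np.array([.5138,-.2668,0.0956])-s['position']))"
```

```text
time_s: 17.12
position: [0.5143, -0.2673, 0.1774]
orientation: [180.0, 0.0, 100.1]
force: [-0.3, 0.6, -0.9]
grip_width: 0.251
gripper_force: 55.0
[ 0.00064812 -0.00039489  0.08179726]
```

```bash
python3 -m inch '{"fingers":[255,255,255,255,255,255,255],"delta_pos":[[0.0012,0.0005,0.008],[0,0,0.012],[0,0,0.015],[0,0,0.015],[0,0,0.015],[0,0,0.01],[0,0,0]],"angular":[[0,0,0],[0,0,0],[0,0,0],[0,0,0],[0,0,0],[0,0,0],[0,0,0]]}'; for i in 1 2 3; do python3 -m inch '{"fingers":[255,255],"delta_pos":[[0,0,0.0015],[0,0,0]],"angular":[[0,0,0],[0,0,0]]}' | grep -E "pos|force: \["; done
```

```text
time_s: 17.7
position: [0.5138, -0.2656, 0.1]
orientation: [-179.9, -0.1, 100.1]
force: [0.0, 0.5, -1.8]
grip_width: 0.252
gripper_force: 55.0
position: [0.5148, -0.2663, 0.101]
force: [0.9, 0.7, -1.2]
position: [0.5147, -0.2662, 0.0995]
force: [0.6, -0.6, -1.4]
position: [0.5146, -0.2661, 0.0977]
force: [-0.0, -0.3, -2.0]
```

```bash
for i in 1 2 3; do python3 -m inch '{"fingers":[255,255],"delta_pos":[[0,0,0.0008],[0,0,0]],"angular":[[0,0,0],[0,0,0]]}' | grep -E "pos|force: \["; done
```

```text
position: [0.5145, -0.2661, 0.0967]
force: [-0.0, -0.4, -1.4]
position: [0.5145, -0.2661, 0.0958]
force: [-0.1, 0.3, -0.8]
position: [0.5146, -0.2661, 0.0956]
force: [-1.2, 0.5, 4.7]
```

The collar is on the stand, so I release and rise.

```bash
python3 -m inch '{"fingers":[110,110,110,110,110,110],"delta_pos":[[0,0,0],[0,0,0],[0,0,0],[0,0,0],[0,0,0],[0,0,0]],"angular":[[0,0,0],[0,0,0],[0,0,0],[0,0,0],[0,0,0],[0,0,0]]}'; python3 -m inch '{"fingers":[110,110,110,110,110,110,110,110],"delta_pos":[[0,0,-0.015],[0,0,-0.03],[0,0,-0.03],[0,0,-0.03],[0,0,-0.03],[0,0,0],[0,0,0],[0,0,0]],"angular":[[0,0,0],[0,0,0],[0,0,0],[0,0,0],[0,0,0],[0,0,0],[0,0,0],[0,0,0]]}'
python3 hx.py; python3 - <<'E'
from h import *
S=grab("side"); g=S["im"]
for n,p in dict(driver=[.5138,-.2668,.148],awl=[.506,-.212,.141],file=[.521,-.3215,.141]).items():
    u,v=proj(S,p); print(n,pt(S,u,v+1).round(3))
E
```

```text
time_s: 19.2
position: [0.5145, -0.2661, 0.0951]
orientation: [180.0, 0.0, 100.1]
force: [-0.1, 0.2, 0.2]
grip_width: 0.559
gripper_force: 0.0
time_s: 19.87
position: [0.5142, -0.2659, 0.2295]
orientation: [-180.0, -0.0, 100.1]
force: [-0.1, -0.7, -0.0]
grip_width: 0.568
gripper_force: 0.0
[ 0.51421186 -0.26589888  0.22952453] [-1.79976130e+02 -2.50799207e-02  1.00113115e+02] [-33.9  23.5  94.9   0.   61.6 -44. ]
(257.2397972116603, 193.1934093789607) [ 0.51306631 -0.26532013  0.148     ]
flat normal 9.5
in tool [ 0.00073522 -0.00099216  0.08152528]
driver [ 0.512 -0.268  0.147]
awl [ 0.505 -0.213  0.139]
file [ 0.521 -0.322  0.138]
```

```bash
python3 -c "
from workcell import job
print(job.close_job())"
```

```text
the job is handed in; nothing more can be done
None
```

The open screw is locked: it turned about 87° and its head sits 3.2 mm below its open height. The driver stands upright in its middle hole, released, the awl and file still stand in place, and the job was handed in at about 20 s; the judged result was not reported back.

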